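# Shut the washer drawer and draw out the nut drawer

## Task

We have finished with the washers and want the nuts: push the washer drawer, which was left standing open, fully home, and hook a fingertip behind the upturned lip of the nut drawer and draw it all the way out to its stop. Work gently and with the fingertips only: nothing is to be gripped or lifted, the bolt drawer stays shut, and the things lying about stay where they are. The three drawers are told apart by the sample washer, nut and bolt fixed on their housings; finish with the hand clear.

Things in the scene. Friction and masses are not known exactly. Their poses are not given: they have to be found in the camera images.
- rack: Steel base plate carrying the three drawer units side by side; fixed to the bench, 180 x 350 x 8. Origin on the table, at the middle of the drawer units' front edge; +x points into the cabinet, so the drawers come out along -x; y along the row. The units' roofs are 86 above the table, their fronts at x = 0, their backs at x = 170 of this frame.
- washer_unit: Grey steel housing 170 x 104 x 78 of the washer drawer; a washer 44 across, 4 thick, lies flat on its roof, 55 behind the front. Origin at the middle of the lower front edge, +x into the cabinet. The three housings stand 110 apart, in any order.
- nut_unit: The same housing, of the nut drawer; on its roof, 55 behind the front, a hexagon nut 36 across flats, 19 high. Origin and axes as washer_unit.
- bolt_unit: The same housing, of the bolt drawer; on its roof, 55 behind the front, a hexagon bolt lying across, 65 long, head 24 across. Origin and axes as washer_unit.
- washer_drawer (a joint): Steel drawer, 100 wide, slides level along -x of the rack. Joint value in m: 0 = fully home, 0.130 = fully out at its stop; it stays where it is left (needs a push or pull of about 2 to 4 N along the rail; under 1 kg). Starts part-way out.
- nut_drawer (a joint): Steel drawer, 100 wide, slides level along -x of the rack. Joint value in m: 0 = fully home, 0.130 = fully out at its stop; it stays where it is left (needs a push or pull of about 2 to 4 N along the rail; under 1 kg). Starts home or up to 25 mm out.
- bolt_drawer (a joint): Steel drawer, 100 wide, slides level along -x of the rack. Joint value in m: 0 = fully home, 0.130 = fully out at its stop; it stays where it is left (needs a push or pull of about 2 to 4 N along the rail; under 1 kg). Starts home.
- washer_lip (a point): Middle of the top edge of the upturned lip of the washer drawer's finger pull, at mid-thickness; moves with the drawer, 86 above the table. Axes as the rack's: +x into the cabinet, y along the lip. The pull is a folded channel 84 long, open at top and ends: lip 3 thick, then a free gap of 37 (+x) to the drawer front; its floor is 29 below this point. Outside the lip (-x) nothing stands but the table.
- nut_lip (a point): Middle of the top edge of the upturned lip of the nut drawer's finger pull, at mid-thickness; moves with the drawer, 86 above the table. Axes as the rack's: +x into the cabinet, y along the lip. The pull is a folded channel 84 long, open at top and ends: lip 3 thick, then a free gap of 37 (+x) to the drawer front; its floor is 29 below this point. Outside the lip (-x) nothing stands but the table.
- bolt_lip (a point): Middle of the top edge of the upturned lip of the bolt drawer's finger pull, at mid-thickness; moves with the drawer, 86 above the table. Axes as the rack's: +x into the cabinet, y along the lip. The pull is a folded channel 84 long, open at top and ends: lip 3 thick, then a free gap of 37 (+x) to the drawer front; its floor is 29 below this point. Outside the lip (-x) nothing stands but the table.
- oil_can: Copper oil can with a bent spout, 96 across, 166 high, standing beside the row; origin at its foot.
- caliper: Vernier caliper lying flat, 225 long, about 75 over the jaws, 9 thick; origin under the middle of its beam, x along it.
- screwdriver: Screwdriver with a green handle lying to the right of the drawers, 190 long, about 30 thick; x along it.
- wrench: Open-ended wrench lying flat, 170 long; x along it.
- shaft: Turned stepped steel shaft standing on end, 38 across the foot, 80 high; origin at its foot.
- paste_tin: Blue tin 60 across, 42 high, standing on the housings' roofs near the back; origin at its foot.
- parallel: Dark steel parallel 16 x 100 x 28, lying on the housings' roofs near the back, its length across; origin at its underside.

How it is judged:
By the outcome, as a careful person would: the job done as asked, in the order asked, and still so for the second after the job is handed in, with the robot touching nothing.
It also fails if it takes over 42 s, if anything falls off the work surface, if the arm or the gripper's body presses on something with over 40 N, if the wrist force passes 120 N, or if a joint passes its speed limit or range.

## Robot

A 6-joint arm with a two-finger parallel gripper is mounted at the origin on the work surface. World frame = base frame: x ahead of the robot, y to its left, z up, the work surface at z = 0. Lengths are in m, angles in degrees, forces in N, time in s.
With the tool pointing down it reaches from about 0.25 to 0.725 m from the base axis. Payload 9.7 kg.
Tool frame: the origin (TCP) lies on the centre line of the jaws, within the pads' length; the fingertips stand 14 mm ahead of it and the grasp point (between the pads) lies 5 mm behind it; z points along the fingers, y is the line along which they close (so a half turn about z gives the same grasp; the last joint's range is limited). The gripper opens to 85 mm and grips with 20 to 120 N. Pads are 22 mm wide; open, the fingers measure 114 mm over their backs; the gripper's body (76 mm by 85 mm) begins 54 mm behind the grasp point. The pads swing forward as they close: fully open they stand 13 mm farther back than shut.
Start: joints at [76.604, 4.979, 10.078, 95.1, 0, 90], TCP at [0.127, 0.535, 0.245] pointing down, gripper open.
Joint ranges: [-179.16, 179.16], [-48.56, 103.87], [-65.8, 70.77], [-126.05, 130.52], [-82.76, 87.17], [-180, 180]. Speed limits (degrees/s): [127.2, 127.2, 147.25, 180, 180, 180].

## Interface

Orientations are given as [roll, pitch, yaw] about the fixed x, y, z axes, in that order (R = Rz(yaw) Ry(pitch) Rx(roll)).
In Python, from workcell import bot, camera, get_calibration, ticket gives the robot as it stands. The module is installed in compiled form; this text tells all that it offers.
- The arm moves only by the tool send_rows, never from a script. Its arguments are lists of equal length, an entry for each row: "linear": the shift along the tool's x, y, z in m, a list of three; "twist": the turn, a rotation vector about the tool's x, y, z in units of 10 degrees (1.0 is 10 degrees), a list of three; "gripper": the opening in per cent of the stroke, from 0 (shut) to 100 (fully open). In form: {"linear": [[x, y, z], ...], "twist": [[wx, wy, wz], ...], "gripper": [gripper, ...]}. A call has 1 to 8 rows; each row shifts and turns the commanded pose from where the row before left it, along the tool's axes as they then stand; what a row does not reach is not made up. A row lasts 1/8 s, in which the tool goes at most 62.5 mm and 10.7 degrees, less where a joint would pass 70% of its speed; a pose out of reach is approached as far as the arm can. A call with a gripper value outside its range is refused whole. The fingers move at their own pace and stop on an object; "grip_force" is the grip in N (left out, the last holds). Time passes only in rows, so rows that do not move let the fingers close. It gives the time, the measured TCP pose, the force, the opening and the grip force at its end, in the units of the state.
- bot.get_obs(): the state, without advancing time (a new reading comes with each control period).
- camera(name): name is "scene" or "top" or "wrist"; returns the picture (480x640x3 uint8, red, green, blue); there is no depth.
- get_calibration(name): a dict with "fx", "fy", "cx", "cy" (pixels), "k1" (the pictures are not rectified: a ray, as slopes to the right and down, at radius r is drawn at 1 + k1 r^2 times it, then the intrinsics apply), "origin" and "orientation" of the camera in the world; the wrist camera has in their place "hand_eye" (4x4, takes a point from camera to tool coordinates, whose origin is the TCP and whose axes are the flange's). Camera axes: x right, y down, z forward; pixel columns grow to the right and rows downward; lengths in m; the calibration is good to about 2 mm. A picture is of the moment at which its call begins: read the wrist's pose just before it. get_calibration takes no time and is no camera call.
- ticket.job_done(): hands the job in; it is judged then, once.
The state is a dict: "time": time; "q": joint angles; "qd": joint speeds; "joint_efforts": joint torques, N m; "ee_pos": TCP position; "tcp_rot": TCP orientation; "wrist_force": force on the tool from outside, world axes, zero at the start; "torque": the same for the moment, N m; "opening": finger opening in m; "grasp_force": force on a finger pad.
Only numpy, scipy, OpenCV 4.12 (cv2) and the standard library are available. Lean on these libraries where they do the work, as an engineer would, in place of code of your own. Each camera call takes 0.05 s, during which the arm holds its last target. There are 200 camera calls.

## Working session

There is one attempt and no reset: what is moved stays moved. The work goes in short steps, Python scripts to look and compute and a tool call to move; the robot and the scene stay as the last step left them, time stands still between calls to the robot, and variables do not carry over. Pictures are saved under pics/ and viewed, at most 10 in all, crops included, and the job is handed in when it is done.

Besides the shell and the picture viewer there is one more tool, called after "Call:" as name(argument=value, ...), one argument or row to a line, values as JSON. send_rows: Moves the arm, as the interface text tells. Its arguments: {"type":"object","properties":{"linear":{"type":"array"},"twist":{"type":"array"},"gripper":{"type":"array"},"grip_force":{"type":"number"}},"required":["linear","twist","gripper"]}

```bash
mkdir -p pics
python3 - <<'E'
from workcell import bot,camera,get_calibration
import cv2
o=bot.get_obs();print(o)
for n in("scene","top"):
    cv2.imwrite(f"pics/{n}0.png",camera(n)[:,:,::-1]);print(get_calibration(n))
print(get_calibration("wrist"))
E
```

```text
{'time': 0.0, 'q': array([7.66032965e+01, 5.00974020e+00, 1.00335369e+01, 9.50993664e+01,
       2.55918348e-03, 8.99993043e+01]), 'qd': array([-0.00037388,  0.00891748,  0.01699848, -0.0556422 , -0.04579052,
        0.04521872]), 'joint_efforts': array([ 4.53139164e-04, -5.20392752e+01,  4.64799607e+01,  1.65140675e-02,
        9.27703627e-05, -1.26964178e-06]), 'ee_pos': array([0.12736857, 0.53482601, 0.24458789]), 'tcp_rot': array([-1.79924430e+02, -2.56009891e-03,  1.66603989e+02]), 'wrist_force': array([-0.5036668 , -0.13653002,  0.09005333]), 'torque': array([ 0.00949377, -0.03769484,  0.04464498]), 'grasp_force': 0.0, 'opening': 0.0852508185220215}
{'fx': 569.2890411906345, 'fy': 569.2890411906345, 'cx': 319.1339879016108, 'cy': 242.86272824131916, 'k1': -0.017698990604507834, 'origin': array([ 1.02395859, -0.42371672,  1.01112519]), 'orientation': array([-146.62054928,   -0.20503736,   43.27923679])}
{'fx': 498.56877195141493, 'fy': 498.56877195141493, 'cx': 316.8748507604358, 'cy': 246.5853187520988, 'k1': 0.008443967614712762, 'origin': array([0.5178977 , 0.00425548, 1.15657342]), 'orientation': array([-175.01437033,   -0.76935811,  -89.54727266])}
{'fx': 394.88790834330655, 'fy': 394.88790834330655, 'cx': 317.978347334162, 'cy': 233.57502211227813, 'k1': -0.01029708584449557, 'hand_eye': array([[-7.47805193e-04, -9.56635616e-01, -2.91286353e-01,
         7.52343952e-02],
       [ 9.99999657e-01, -6.11425664e-04, -5.59220738e-04,
         1.86412942e-05],
       [ 3.56870524e-04, -2.91286671e-01,  9.56635745e-01,
        -1.27893279e-01],
       [ 0.00000000e+00,  0.00000000e+00,  0.00000000e+00,
         1.00000000e+00]])}
```

View pics/top0.png

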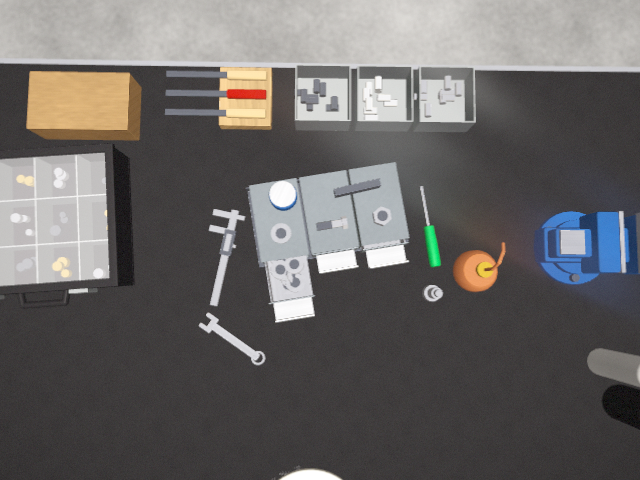

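View pics/scene0.png

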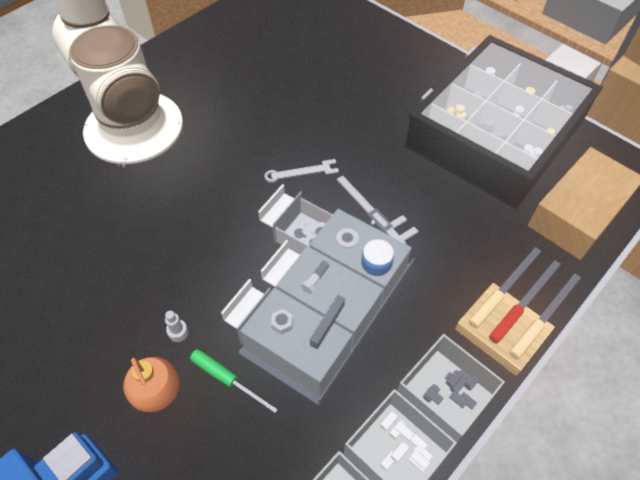

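```bash
python3 - <<'E'
import cv2
a=cv2.imread("pics/top0.png")[220:330,250:420];cv2.imwrite("pics/c1.png",cv2.resize(a,None,fx=4.5,fy=4.5,interpolation=cv2.INTER_CUBIC))
E
cat > h.py <<'E'
import numpy as np,cv2
from scipy.spatial.transform import Rotation as R
from workcell import bot,camera,get_calibration
def ray(px,n,o=None):
    c=get_calibration(n);K=np.array([[c['fx'],0,c['cx']],[0,c['fy'],c['cy']],[0,0,1.]])
    p=cv2.undistortPoints(np.array([[px]],float),K,np.array([c['k1'],0,0,0,0]))[0,0]
    d=np.array([p[0],p[1],1])
    if n=="wrist":
        H=c['hand_eye'];Rt=R.from_euler('xyz',o['tcp_rot'],degrees=True).as_matrix()
        return o['ee_pos']+Rt@H[:3,3],Rt@H[:3,:3]@d
    return c['origin'],R.from_euler('xyz',c['orientation'],degrees=True).as_matrix()@d
def at(px,z,n,o=None):
    a,d=ray(px,n,o);return (a+d*(z-a[2])/d[2]).round(4)
E
```

```text
(no output)
```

View pics/c1.png

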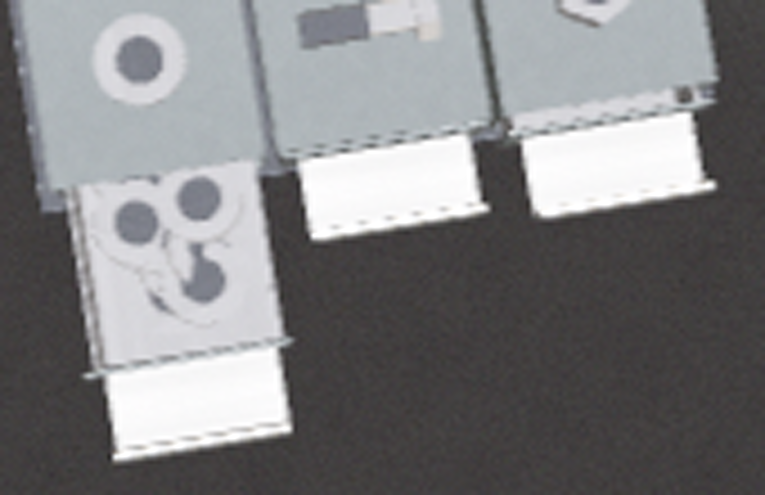

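Run:
```python
from h import *
f=lambda u,v,z=.086:at((250+u/4.5,220+v/4.5),z,"top")[:2]
for n,a,b in(("washer",(115,458),(290,430)),("bolt",(313,239),(488,208)),("nut",(538,215),(714,185)),("boltroof",(280,158),(490,125)),("nutroof",(500,121),(717,79))):
    p,q=f(*a),f(*b);d=q-p;print(n,p,q,(p+q)/2,np.linalg.norm(d),np.degrees(np.arctan2(d[1],d[0])))
for z in (.166,0): print("can",at((476,271),z,"top"),at((505,245),z,"top"),at((433,293),.08-.08*(z==0),"top"))
```

```text
washer [0.4502 0.0771] [ 0.4639 -0.0054] [0.45705 0.03585] 0.08362977938509704 -80.57146731794496
bolt [ 0.5543 -0.0156] [ 0.5698 -0.0991] [ 0.56205 -0.05735] 0.08492643875731513 -79.48395361545525
nut [ 0.5667 -0.123 ] [ 0.5818 -0.2074] [ 0.57425 -0.1652 ] 0.08574013062737892 -79.85653282979254
boltroof [5.929e-01 5.000e-04] [ 0.6096 -0.1001] [ 0.60125 -0.0498 ] 0.1019767130280242 -80.57462492824475
nutroof [ 0.6116 -0.1049] [ 0.6328 -0.2093] [ 0.6222 -0.1571] 0.10653074673539092 -78.52130283138713
can [ 0.5585 -0.3259  0.166 ] [ 0.611  -0.3852  0.166 ] [ 0.5138 -0.2606  0.08  ]
can [ 0.5653 -0.3812  0.    ] [ 0.6266 -0.4504  0.    ] [ 0.5135 -0.2803  0.    ]
```

Call:
send_rows(
  linear=[
    [-0.034,-0.035,0],
    [-0.034,-0.035,0],
    [-0.034,-0.035,0],
    [-0.034,-0.035,0],
    [-0.034,-0.035,0],
    [-0.034,-0.035,0],
    [-0.034,-0.035,0],
    [-0.034,-0.035,0],
  ],
  twist=[
    [0,0,0],
    [0,0,0],
    [0,0,0],
    [0,0,0],
    [0,0,0],
    [0,0,0],
    [0,0,0],
    [0,0,0],
  ],
  gripper=[0,0,0,0,0,0,0,0],
)

```text
time: 1.1
ee_pos: [0.3276, 0.1982, 0.2451]
tcp_rot: [180.0, -0.0, 166.6]
wrist_force: [-0.3, 0.0, 0.3]
opening: 0.0001
grasp_force: 0.0
```

Call:
send_rows(
  linear=[
    [-0.034,-0.035,0],
    [-0.034,-0.035,0],
    [-0.034,-0.035,0],
    [-0.034,-0.035,0],
    [0,0,0.02],
    [0,0,0.02],
    [0,0,0.02],
    [0,0,0],
  ],
  twist=[
    [0,0,0],
    [0,0,0],
    [0,0,0],
    [0,0,0],
    [0,0,-0.78],
    [0,0,-0.78],
    [0,0,-0.78],
    [0,0,0],
  ],
  gripper=[0,0,0,0,0,0,0,0],
)

```text
time: 2.1
ee_pos: [0.4262, 0.0318, 0.1839]
tcp_rot: [180.0, -0.2, -170.1]
wrist_force: [0.4, -0.0, 0.5]
opening: 0.0003
grasp_force: 0.0
```

Run:
```python
from h import *
o=bot.get_obs();print(o['ee_pos'],o['tcp_rot'],o['time'],o['opening'],o['wrist_force'])
cv2.imwrite("pics/w1.png",camera("wrist")[:,:,::-1])
```

```text
[0.42619977 0.03182133 0.18392249] [ 1.79983433e+02 -1.56688876e-01 -1.70058427e+02] 2.1 0.0002948162038954557 [ 0.39034401 -0.01333738  0.45276636]
```

View pics/w1.png

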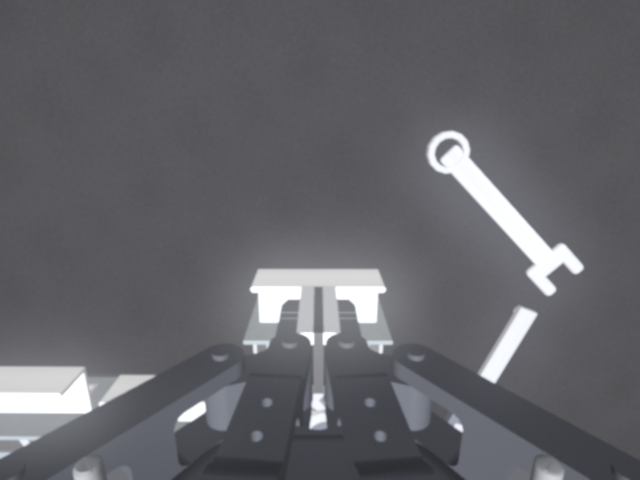

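Run:
```python
from h import *
o=bot.get_obs()
for p in((250,290),(385,290),(318,290)): print(at(p,.086,"wrist",o))
for p in((80,392),): print(at(p,.086,"wrist",o))
```

```text
[ 0.4643 -0.0046  0.086 ]
[0.4498 0.0789 0.086 ]
[0.457  0.0375 0.086 ]
[ 0.5607 -0.1109  0.086 ]
```

Call:
send_rows(
  linear=[
    [0,0,0.03],
    [0,0,0.03],
    [0,0,0.03],
    [0,0,0.014],
    [-0.008,0,0],
    [-0.008,0,0],
    [-0.008,0,0],
    [-0.008,0,0],
  ],
  twist=[
    [0,0,0],
    [0,0,0],
    [0,0,0],
    [0,0,0],
    [0,0,0],
    [0,0,0],
    [0,0,0],
    [0,0,0],
  ],
  gripper=[0,0,0,0,0,0,0,0],
)

```text
time: 3.15
ee_pos: [0.4592, 0.0376, 0.0818]
tcp_rot: [-180.0, 0.0, -170.0]
wrist_force: [-3.0, -0.9, 2.1]
opening: 0.0004
grasp_force: 1.6
```

Call:
send_rows(
  linear=[
    [-0.009,0,0],
    [-0.009,0,0],
    [-0.009,0,0],
    [-0.009,0,0],
    [-0.009,0,0],
    [-0.008,0,0],
    [-0.005,0,0],
    [0,0,0],
  ],
  twist=[
    [0,0,0],
    [0,0,0],
    [0,0,0],
    [0,0,0],
    [0,0,0],
    [0,0,0],
    [0,0,0],
    [0,0,0],
  ],
  gripper=[0,0,0,0,0,0,0,0],
)

```text
time: 4.15
ee_pos: [0.5161, 0.0478, 0.0811]
tcp_rot: [180.0, 0.0, -170.0]
wrist_force: [-0.4, -0.7, 0.1]
opening: -0.0002
grasp_force: 0.0
```

Call:
send_rows(
  linear=[
    [-0.005,0,0],
    [-0.004,0,0],
    [-0.003,0,0],
    [-0.002,0,0],
  ],
  twist=[
    [0,0,0],
    [0,0,0],
    [0,0,0],
    [0,0,0],
  ],
  gripper=[0,0,0,0],
)

```text
time: 4.65
ee_pos: [0.5295, 0.0501, 0.0812]
tcp_rot: [180.0, -0.0, -170.0]
wrist_force: [-3.2, 0.6, -0.4]
opening: -0.0
grasp_force: 1.3
```

Call:
send_rows(
  linear=[
    [-0.0015,0,0],
    [0,0,0],
  ],
  twist=[
    [0,0,0],
    [0,0,0],
  ],
  gripper=[0,0],
)

```text
time: 4.9
ee_pos: [0.531, 0.0503, 0.0812]
tcp_rot: [180.0, 0.0, -170.0]
wrist_force: [-0.8, -0.1, -1.6]
opening: 0.0001
grasp_force: 0.8
```

Call:
send_rows(
  linear=[
    [-0.002,0,0],
    [0,0,0],
  ],
  twist=[
    [0,0,0],
    [0,0,0],
  ],
  gripper=[0,0],
)

```text
time: 5.15
ee_pos: [0.5311, 0.0504, 0.0812]
tcp_rot: [180.0, -0.2, -170.0]
wrist_force: [-12.5, -0.7, 5.2]
opening: 0.0001
grasp_force: 6.3
```

Call:
send_rows(
  linear=[
    [-0.0015,0,0],
    [0,0,0],
  ],
  twist=[
    [0,0,0],
    [0,0,0],
  ],
  gripper=[0,0],
)

```text
time: 5.4
ee_pos: [0.5312, 0.0504, 0.0812]
tcp_rot: [180.0, -0.4, -170.0]
wrist_force: [-20.7, -2.4, 10.7]
opening: -0.0003
grasp_force: 10.4
```

Call:
send_rows(
  linear=[
    [0.008,0,0],
    [0.012,0,0],
    [0,0,-0.04],
    [0,0,-0.04],
    [-0.01,-0.055,0],
    [-0.01,-0.055,0],
    [-0.01,-0.055,0],
    [-0.01,-0.055,0],
  ],
  twist=[
    [0,0,0],
    [0,0,0],
    [0,0,0],
    [0,0,0],
    [0,0,0],
    [0,0,0],
    [0,0,0],
    [0,0,0],
  ],
  gripper=[0,0,0,0,0,0,0,0],
)

```text
time: 6.4
ee_pos: [0.5926, -0.1641, 0.1618]
tcp_rot: [-180.0, 0.1, -170.0]
wrist_force: [0.9, -0.2, 0.3]
opening: 0.0003
grasp_force: 0.0
```

Call:
send_rows(
  linear=[
    [0,0,0],
    [0,0,0],
  ],
  twist=[
    [0,0,0],
    [0,0,0],
  ],
  gripper=[0,0],
)

```text
time: 6.65
ee_pos: [0.5919, -0.1622, 0.1613]
tcp_rot: [180.0, -0.0, -170.0]
wrist_force: [0.4, 1.2, -0.2]
opening: 0.0004
grasp_force: 0.0
```

Run:
```python
from h import *
o=bot.get_obs();print(o['ee_pos'],o['tcp_rot'],o['time'],o['opening'],o['wrist_force'])
cv2.imwrite("pics/w2.png",camera("wrist")[:,:,::-1])
a=camera("top")[220:330,250:420,::-1];cv2.imwrite("pics/t2.png",cv2.resize(a,None,fx=4.5,fy=4.5,interpolation=cv2.INTER_CUBIC))
```

```text
[ 0.59193496 -0.16219599  0.16125652] [ 1.79984700e+02 -1.89162247e-03 -1.70029138e+02] 6.65 0.0003638560522935457 [ 0.39822593  1.23628277 -0.16480344]
```

View pics/w2.png

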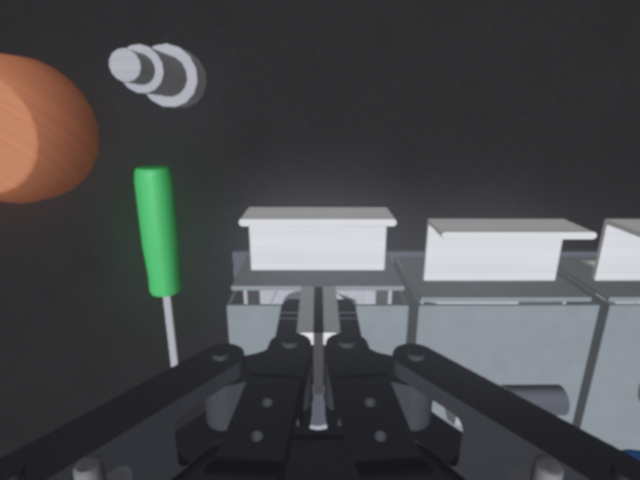

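Run:
```python
from h import *
o=bot.get_obs();t=o['ee_pos'];e=np.array([np.cos(np.radians(10)),np.sin(np.radians(10))]);n=np.array([-e[1],e[0]])
for p in((241,222),(394,222),(318,222),(318,270),(318,288),(318,302),(509,235)):
    w=at(p,.086,"wrist",o);d=w[:2]-t[:2];print(p,w,(d@e).round(4),(d@n).round(4))
```

```text
(241, 222) [ 0.5798 -0.2049  0.086 ] -0.0196 -0.0408
(394, 222) [ 0.5656 -0.1244  0.086 ] -0.0196 0.0409
(318, 222) [ 0.5727 -0.1644  0.086 ] -0.0196 0.0003
(318, 270) [ 0.5998 -0.1596  0.086 ] 0.0079 0.0003
(318, 288) [ 0.6106 -0.1577  0.086 ] 0.0189 0.0003
(318, 302) [ 0.6191 -0.1562  0.086 ] 0.0275 0.0003
(509, 235) [ 0.5618 -0.0615  0.086 ] -0.0124 0.1035
```

Call:
send_rows(
  linear=[
    [0,0,0.03],
    [0,0,0.025],
    [0,0,0.015],
    [0,0,0.009],
    [0,0,0],
    [0.004,0,0],
    [0.006,0,0],
    [0.008,0,0],
  ],
  twist=[
    [0,0,0],
    [0,0,0],
    [0,0,0],
    [0,0,0],
    [0,0,0],
    [0,0,0],
    [0,0,0],
    [0,0,0],
  ],
  gripper=[0,0,0,0,0,0,0,0],
)

```text
time: 7.75
ee_pos: [0.5748, -0.1655, 0.0832]
tcp_rot: [-180.0, 0.1, -170.0]
wrist_force: [2.6, 0.2, 2.6]
opening: 0.0003
grasp_force: 1.6
```

Call:
send_rows(
  linear=[
    [0.008,0,0],
    [0.009,0,0],
    [0.009,0,0],
    [0.009,0,0],
    [0.009,0,0],
    [0.009,0,0],
    [0.009,0,0],
    [0.009,0,0],
  ],
  twist=[
    [0,0,0],
    [0,0,0],
    [0,0,0],
    [0,0,0],
    [0,0,0],
    [0,0,0],
    [0,0,0],
    [0,0,0],
  ],
  gripper=[0,0,0,0,0,0,0,0],
)

```text
time: 8.75
ee_pos: [0.5041, -0.1779, 0.0823]
tcp_rot: [-180.0, 0.0, -170.0]
wrist_force: [3.0, 0.6, 2.3]
opening: 0.0001
grasp_force: 1.6
```

Call:
send_rows(
  linear=[
    [0.009,0,0],
    [0.008,0,0],
    [0.006,0,0],
    [0.004,0,0],
    [0.002,0,0],
    [0,0,0],
  ],
  twist=[
    [0,0,0],
    [0,0,0],
    [0,0,0],
    [0,0,0],
    [0,0,0],
    [0,0,0],
  ],
  gripper=[0,0,0,0,0,0],
)

```text
time: 9.5
ee_pos: [0.4757, -0.1828, 0.082]
tcp_rot: [180.0, -0.0, -170.0]
wrist_force: [0.5, -0.1, -0.1]
opening: 0.0002
grasp_force: 0.3
```

About 10 mm left.

Call:
send_rows(
  linear=[
    [0.003,0,0],
    [0.003,0,0],
    [0.002,0,0],
    [0,0,0],
  ],
  twist=[
    [0,0,0],
    [0,0,0],
    [0,0,0],
    [0,0,0],
  ],
  gripper=[0,0,0,0],
)

```text
time: 10.0
ee_pos: [0.4677, -0.1842, 0.0821]
tcp_rot: [180.0, -0.0, -170.0]
wrist_force: [-0.5, 0.1, 0.2]
opening: 0.0003
grasp_force: 0.0
```

Call:
send_rows(
  linear=[
    [0.002,0,0],
    [0,0,0],
  ],
  twist=[
    [0,0,0],
    [0,0,0],
  ],
  gripper=[0,0],
)

```text
time: 10.25
ee_pos: [0.466, -0.1846, 0.0822]
tcp_rot: [180.0, -0.0, -170.0]
wrist_force: [0.1, 0.5, -0.5]
opening: 0.0003
grasp_force: 0.4
```

Call:
send_rows(
  linear=[
    [0.002,0,0],
    [0,0,0],
  ],
  twist=[
    [0,0,0],
    [0,0,0],
  ],
  gripper=[0,0],
)

```text
time: 10.5
ee_pos: [0.4654, -0.1847, 0.0823]
tcp_rot: [180.0, 0.2, -170.0]
wrist_force: [8.7, 2.0, -4.4]
opening: -0.0001
grasp_force: 4.5
```

Call:
send_rows(
  linear=[
    [0.0015,0,0],
    [0,0,0],
  ],
  twist=[
    [0,0,0],
    [0,0,0],
  ],
  gripper=[0,0],
)

```text
time: 10.75
ee_pos: [0.4653, -0.1847, 0.0824]
tcp_rot: [180.0, 0.3, -169.9]
wrist_force: [15.9, 3.6, -9.2]
opening: 0.0002
grasp_force: 8.5
```

Call:
send_rows(
  linear=[
    [-0.005,0,0],
    [-0.005,0,0],
    [0,0,0],
    [0,0,-0.02],
    [0,0,-0.05],
    [0,0,-0.05],
    [0.04,0,-0.03],
    [0.05,0,0],
  ],
  twist=[
    [0,0,0],
    [0,0,0],
    [0,0,0],
    [0,0,0],
    [0,0,0],
    [0,0,0],
    [0,0,0],
    [0,0,0],
  ],
  gripper=[0,0,0,0,0,0,0,0],
)

```text
time: 11.75
ee_pos: [0.3839, -0.1995, 0.2346]
tcp_rot: [-179.9, 0.1, -169.9]
wrist_force: [-0.4, -0.2, -0.3]
opening: 0.0001
grasp_force: 0.0
```

Call:
send_rows(
  linear=[
    [0.05,0,0],
    [0,0,0],
    [0,0,0],
  ],
  twist=[
    [0,0,0],
    [0,0,0],
    [0,0,0],
  ],
  gripper=[0,0,0],
)

```text
time: 12.12
ee_pos: [0.3349, -0.2079, 0.2325]
tcp_rot: [-180.0, 0.0, -170.0]
wrist_force: [-0.5, 0.2, -0.6]
opening: -0.0003
grasp_force: 0.0
```

Run:
```python
from h import *
o=bot.get_obs();print(o['ee_pos'],o['wrist_force'])
a=camera("top")[150:370,200:500,::-1];cv2.imwrite("pics/t3.png",cv2.resize(a,None,fx=2.6,fy=2.6,interpolation=cv2.INTER_CUBIC))
```

```text
[ 0.33485998 -0.20789916  0.2324984 ] [-0.5314738   0.19602519 -0.56705315]
```

View pics/t3.png

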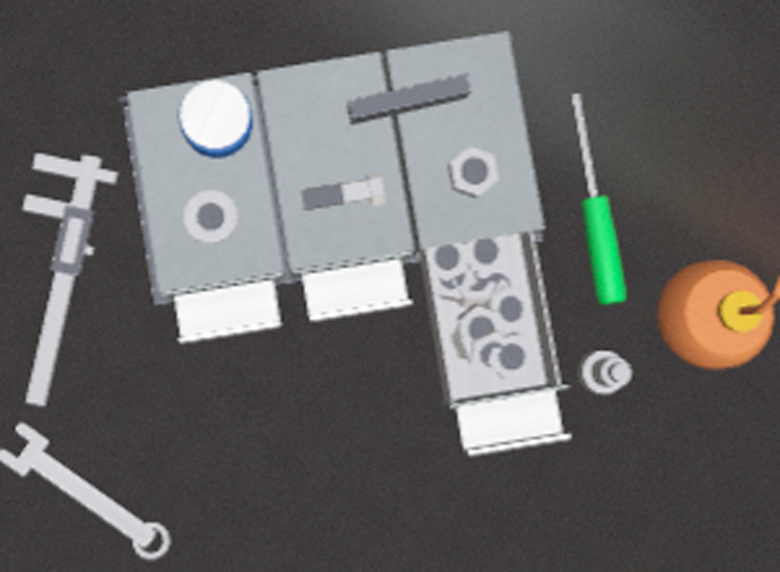

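The picture shows the washer lip (about 230,332) in line with the bolt lip (359,310). The nut drawer is fully out, with its lip at about (520,443), and everything else is where it was.

```bash
python3 -c "
from workcell import ticket
print(ticket.job_done())"
```

```text
the job is handed in; nothing more can be done
None
```

The washer drawer is pushed fully home and the nut drawer is drawn out to its stop; the bolt drawer stayed shut, nothing else moved, the hand is clear, and the job is handed in at about 12 s.

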